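# Release the cam lock and shuttle a circuit board to its inspection position

## Robot

A 6-joint arm with a two-finger parallel gripper is mounted at the origin on the work surface. World frame = base frame: x ahead of the robot, y to its left, z up, the work surface at z = 0. Lengths are in m, angles in rad, forces in N, time in s.
With the tool pointing down it reaches from about 0.275 to 0.725 m from the base axis. Payload 15.9 kg.
Tool frame: the origin (TCP) lies at the very end of the fingers, on their centre line; the grasp point (between the pads) lies 19 mm behind it; z points along the fingers, y is the direction in which the jaws open and shut (so a half turn about z gives the same grasp; the last joint's range is limited). The gripper opens to 85 mm and grips with 20 to 120 N. Pads are 22 mm wide; open, the fingers measure 114 mm over their backs; the gripper's body (76 mm by 85 mm) begins 54 mm behind the grasp point. The pads swing forward as they close: fully open they stand 13 mm farther back than shut.
Start: joints at [-1.129, 0.213, -0.034, 1.323, 0, 1.571], TCP at [0.214, -0.452, 0.231] pointing down, gripper open.
Joint ranges: [-2.98, 2.98], [-0.74, 1.72], [-1.14, 1.35], [-2.1, 2.04], [-1.57, 1.44], [-3.14, 3.14]. Speed limits (rad/s): [1.89, 1.89, 2.39, 2.57, 3.14, 3.14].

## Interface

Orientations are given as a unit quaternion [x, y, z, w].
In Python, from bench import r gives the robot as it stands.
- The arm moves only by the tool carry_out, never from a script. Its argument "rows" is a list of rows, each a list of 3 entries, a list of its own where there are three numbers: the shift along the tool's x, y, z in mm, then the turn about the tool's z in rad, then the opening in per cent of the stroke, from 0 (shut) to 100 (fully open). A call has 1 to 8 rows; each row is the pose to reach, as a shift and turn from the pose commanded when the call began, along the tool's axes at that moment; what a row does not reach only later rows make up. A row lasts 1/10 s, in which the tool goes at most 50 mm and 8.59 degrees, less where a joint would pass 70% of its speed; a pose out of reach is approached as far as the arm can. A call with a gripper value outside its range is refused whole. The fingers move at their own pace and stop on an object; "grip_force" is the grip in N (left out, the last holds). Time passes only in rows, so rows that repeat a pose let the fingers close. It gives the time, the measured TCP pose, the force and the opening at its end, in the units of the state.
- r.read_state(): the state, without advancing time (a new reading comes with each control period).
- r.grab_frame(name): name is "scene" or "side" or "wrist"; returns the picture (420x560x3 uint8, red, green, blue); there is no depth.
- r.get_calibration(name): a dict with "fx", "fy", "cx", "cy" (pixels), "R" (3x3) and "t" (3): a world point X has camera coordinates R X + t. Camera axes: x right, y down, z forward; pixel columns grow to the right and rows downward; lengths in m; the calibration is good to about 2 mm. A picture is of the moment at which its call begins: read the wrist's pose just before it. get_calibration takes no time and is no camera call; for the wrist camera it gives the pose at the moment of the call.
- r.job_done(): hands the job in, once; it reports no verdict.
Trained networks look in the newest picture that a camera, given by its name, has taken for a name from the list of things; names that differ only in an ending like _2 or _b are one class to them, and where a whole thing is asked for, a point or a joint stands for the part that bears it (a point fixed in the world has none). Each returns a list of dicts, best first, with "p" (0 to 1); they miss things now and then, are a little off and sometimes report something else, mostly with a low value. They report only what shows in the picture. A call takes as long as a camera call. They do not tell look-alikes from the thing itself.
- r.silhouettes(query, camera): "pixels" (420x560 bool, what is visible of it).
- r.mark_of(query, camera): "at" ([x, y, z] in m, in world coordinates, good to about 4 mm: a listed point, or the origin of a listed thing).
The state is a dict: "clock": time; "q": joint angles; "dq": joint speeds; "tau": joint torques, N m; "ee_pos": TCP position; "eef_rot": TCP orientation; "ft_force": force on the tool from outside, world axes, zero at the start; "ft_torque": the same for the moment, N m; "grip_width": finger opening in m.
Only numpy, scipy, OpenCV 4.12 (cv2) and the standard library are available. Lean on these libraries where they do the work, as an engineer would, in place of code of your own. Each camera call takes 0.05 s, during which the arm holds its last target.

## Task

The board carriage on the bench fixture is locked back by the brass cam plate. Without grasping anything, gently push the red pin round with the fingertips until the cam's low, flat side faces the carriage's roller and the pin stands in line with the white index mark; only then push the blue plate of the carriage forward, gently too, until it is fully home, and come away. The circuit board rides along in its tray: do not touch or lift it, and leave the jar, the tape roll and the screwdriver where they are.

Things in the scene. Friction and masses are not known exactly. Their poses are not given: they have to be found in the camera images.
- fixture: Dark steel base plate, 270 x 150 x 14 mm, fixed on the bench. Its x axis is the carriage's FORWARD direction (blue push plate to brass cam), z up; origin on the bench surface. It spans x -105 to +165 mm, y +-75 mm. Low guide rails (top 26 mm up) lie along x at y = +-63.5 mm, x -98 to +28 mm. The white 20 x 8 mm index mark is at x = +151 mm, y = 0, straight ahead of the cam axis.
- cam_axis (a point): Point on the vertical axis of the cam, at the level of the cam plate's top face (32 mm above the bench); at x = +85 mm, y = 0 in the fixture's frame. It does not move.
- cam (a joint): Cam angle, rad, counter-clockwise from above; stops at -0.8, 2.6; starts at 1.0 to 2.2; stays where left (friction 0.12 N m). Brass disc of 50 mm radius, 18 to 32 mm above the bench, hub to 38 mm (radius 11), one flat side 20 mm from the axis. At 0 = low point: the flat faces the roller and the red pin, opposite the flat, points along fixture +x to the index mark; only then can the carriage go home.
- pin_top (a point): Centre of the top of the red upright pin fixed on the cam plate: pin 14 mm in diameter, rising 43 mm above the cam plate's top face (32 to 75 mm above the bench), its centre 42 mm from the cam axis. Pushing it sideways turns the cam.
- carriage (a joint): Forward travel of the aluminium carriage along the fixture's +x, m: 0 at the back (start), 0.032 fully home against a stop. Friction about 2.5 N, no spring, stays where left. Its steel follower roller (radius 6 mm) in front, 3 mm short of the cam's rim at the start, meets the cam when the cam is not low.
- push_face (a point): Centre of the rear face (facing the fixture's -x) of the carriage's blue upright push plate, 40 mm above the bench. Plate 90 mm wide along fixture y, 6 mm thick, from 16 to 60 mm above the bench. Moves with the carriage; at the start at x = -91 mm in the fixture's frame. Behind it the base plate (top 14 mm up) is bare.
- pocket (a point): Centre of the carriage's tray floor, 26 mm above the bench, 49 mm forward of push_face; axes as the fixture's. The tray's rims rise to 34 mm above the bench. Moves with the carriage.
- board: Loose green circuit board, 80 x 97 mm, 3 mm thick with parts up to 6 mm, about 80 g, lying in the carriage's tray; origin at the centre of its underside, z up. It rides along with the carriage.
- flux_jar: Loose small jar with black cap, 42 mm in diameter, 55 mm tall, standing beside the fixture on its -y side; origin at the centre of its underside. Bystander.
- tape_roll: Loose roll of beige tape lying flat, 76 mm outer and 52 mm inner diameter, 18 mm high, beside the fixture on its -y side; origin at the centre of its underside. Bystander.
- driver: Loose yellow-handled screwdriver, 150 mm long, lying on the bench beside the fixture on its +y side, below 35 mm high; it lies along its x axis. Bystander.
There are look-alikes about, which are no part of the job. Of the things shaped like the board, the green one is meant.

How it is judged:
On the way, in this order (a step that is already met when the one before it is completed fails the run):
1. the cam is turned to its low point (within 0.35 rad) while the carriage is still back (value of joint cam between -0.35 and 0.35 rad and value of joint carriage below 0.006 m), for 0.2 s.
2. the carriage is pushed fully home (value of joint cam between -0.35 and 0.35 rad and value of joint carriage above 0.028 m), for 0.2 s.
At the end, for the whole second after the job is handed in: The cam is at its low point (within 0.35 rad), the carriage is fully home (within 4 mm) and at rest, the board lies in its tray, and the jar, tape roll and screwdriver are within 20 mm of where they started (all of step 2 and velocity of joint carriage between -0.005 and 0.005 m/s and z of board in the frame of pocket below 0.004 m and horizontal distance between board and pocket below 0.008 m and distance of each of flux_jar, tape_roll, driver from where it was at the start of the episode below 0.02 m); the robot touches nothing.
It fails at once if the carriage is driven forward more than 12 mm while the cam is not low (value of joint carriage above 0.012 m and (value of joint cam above 0.5 rad or value of joint cam below -0.5 rad)).
It fails at once if the pin or the push plate is pinched or forced (over 30 N from the fingers on the cam, where about 3 N turns it, or over 40 N on the carriage) (contact force between cam and the fingers above 30 N or contact force between carriage and the fingers above 40 N).
It fails at once if the board is lifted out of its tray (z of board in the frame of pocket above 0.008 m).
It fails at once if the board itself is touched or pushed by the robot (contact force between board and the fingers above 1 N or contact force between board and the arm above 1 N).
It fails at once if the jar, tape roll or screwdriver is moved more than 20 mm or lifted (distance of any of flux_jar, tape_roll, driver from where it was at the start of the episode above 0.02 m).
It also fails if it takes over 54 s, if anything falls off the work surface, if the arm or the gripper's body presses on something with over 40 N, if the wrist force passes 120 N, or if a joint passes its speed limit or range.

## Working session

There is one attempt and no reset: what is moved stays moved. The work goes in short steps, Python scripts to look and compute and a tool call to move; the robot and the scene stay as the last step left them, time stands still between calls to the robot, and variables do not carry over. Pictures are saved under pics/ and viewed, and the job is handed in when it is done.

Besides the shell and the picture viewer there is one more tool, called after ">>>" by a JSON object that holds its "method" and its "body". carry_out: Moves the arm, as the interface text tells. Its arguments: {"type":"object","properties":{"rows":{"type":"array","items":{"type":"array"}},"grip_force":{"type":"number"}},"required":["rows"]}

```bash
ls; mkdir -p pics; python3 - <<'E'
from bench import r
import cv2
s=r.read_state();print(s)
for n in("scene","side"):
    im=r.grab_frame(n);cv2.imwrite(f"pics/{n}0.png",im[:,:,::-1])
    for q in("cam_axis","pin_top","push_face","pocket","fixture","board","flux_jar","tape_roll","driver"):
        try:
            print(n,q,[(d["at"],round(d["p"],2)) for d in r.mark_of(q,n)][:3])
        except Exception as e: print(q,e)
E
```

```text
pics
{'clock': 0.0, 'q': array([-1.12899951e+00,  2.13364714e-01, -3.50567853e-02,  1.32349614e+00,
       -3.02299815e-05,  1.57082892e+00]), 'dq': array([-1.21596843e-03,  8.83314679e-04,  8.80887603e-05,  2.75145224e-04,
       -1.34812007e-03, -1.11152043e-03]), 'tau': array([ 2.08534002e-03, -6.86150193e+01,  4.87123060e+01,  1.76758814e-02,
        6.87058696e-05,  9.29348332e-07]), 'ee_pos': array([ 0.21362876, -0.45169029,  0.2308128 ]), 'eef_rot': array([ 9.75704412e-01,  2.19090362e-01, -1.37600059e-04, -5.43719615e-04]), 'ft_force': array([ 0.37792764, -0.27549281, -0.6398395 ]), 'ft_torque': array([-0.01013521,  0.01129269,  0.0277259 ]), 'grip_width': 0.08537683156952516}
scene cam_axis [([0.6291, 0.0859, 0.0322], 0.97), ([0.5897, 0.1053, 0.0732], 0.47)]
scene pin_top [([0.5872, 0.1043, 0.0774], 0.84)]
scene push_face [([0.5674, -0.0803, 0.0412], 0.56)]
scene pocket [([0.5883, 0.1058, 0.0754], 0.71)]
scene fixture [([0.5999, 0.0072, 0.0008], 0.66)]
scene board [([0.587, -0.0325, 0.0251], 0.88), ([0.7066, -0.2715, -0.0002], 0.67), ([0.5228, -0.2271, -0.0009], 0.59)]
scene flux_jar [([0.721, -0.0697, -0.0022], 0.78), ([0.7551, 0.006, -0.0008], 0.22)]
scene tape_roll [([0.7575, 0.0071, -0.004], 0.72)]
scene driver [([0.459, 0.0401, 0.0021], 0.94)]
side cam_axis [([0.6289, 0.0864, 0.0367], 0.58)]
side pin_top [([0.5933, 0.1075, 0.0736], 0.7)]
side push_face [([0.5643, -0.0817, 0.0382], 0.61)]
side pocket [([0.5866, -0.0397, 0.0267], 0.58)]
side fixture [([0.6033, 0.0042, -0.0018], 0.7), ([0.5677, -0.0843, 0.0363], 0.52)]
side board [([0.706, -0.2729, -0.0028], 0.71), ([0.5237, -0.2252, -0.0003], 0.68), ([0.5831, -0.0316, 0.0225], 0.59)]
side flux_jar [([0.7213, -0.0746, 0.0006], 0.65)]
side tape_roll [([0.7562, 0.0102, -0.0012], 0.94)]
side driver [([0.4619, 0.0373, 0.0013], 0.94)]
```

View pics/scene0.png

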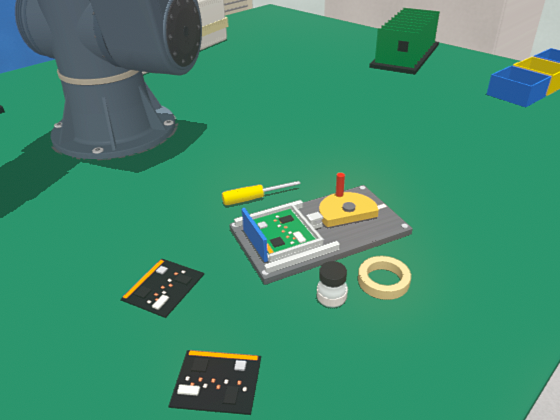

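View pics/side0.png

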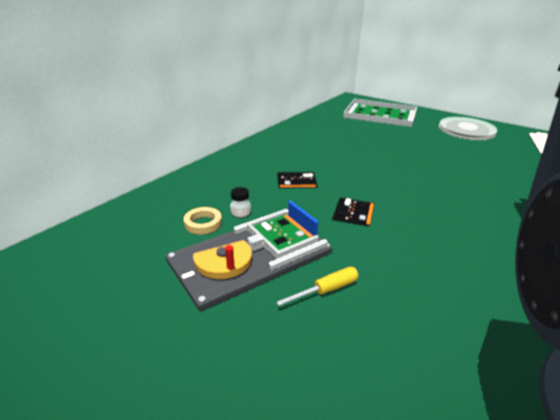

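```bash
cat > h.py <<'E'
import numpy as np, cv2
from bench import r
from scipy.spatial.transform import Rotation as Ro
def st():
    s=r.read_state(); R=Ro.from_quat(s["eef_rot"]).as_matrix()
    return s,np.array(s["ee_pos"]),R
def yaw(R): return np.arctan2(R[1,0],R[0,0])
def go(target,yw=None):
    s,p,R=st(); d=R.T@(np.array(target)-p)*1000
    t=None if yw is None else (-(yw-yaw(R))+np.pi)%(2*np.pi)-np.pi
    print("clk",s["clock"],"p",p.round(4),"yaw",round(yaw(R),3),"shift",d.round(1),"turn",t, "F",s["ft_force"].round(1))
def fit():
    # similarity fit of fixture from marks
    M={"cam_axis":(85,0),"push_face":(-91,0),"fixture":(0,0),"pocket":(-42,0)}
E
python3 - <<'E'
from h import *
go((.56,0,.28),4.22)
E
```

```text
clk 1.0 p [ 0.2138 -0.452   0.2313] yaw 0.442 shift [ 506.2 -260.6  -48.7] turn 2.504949716492696 F [-0.5 -0.1 -0. ]
```

>>> {"method": "carry_out", "body": {"rows": [[[50,-26,-6],-0.14,0],[[100,-52,-12],-0.28,0],[[150,-78,-18],-0.42,0],[[200,-104,-24],-0.56,0],[[250,-130,-30],-0.7,0],[[300,-156,-36],-0.84,0],[[350,-180,-42],-0.98,0],[[400,-206,-48],-1.12,0]]}}

```text
clock: 1.8
ee_pos: [0.4563, -0.1341, 0.2742]
eef_rot: [0.708, 0.706, 0.0, 0.0]
ft_force: [1.3, -1.1, 0.4]
grip_width: 0.0001
```

```bash
python3 - <<'E'
from h import *
go((.55,0,.28),4.22)
print(r.read_state()["q"])
E
```

```text
clk 1.8 p [ 0.4563 -0.1341  0.2742] yaw 1.568 shift [134.4  93.3  -5.8] turn -2.652347763049147 F [ 1.3 -1.1  0.4]
[-2.85813387e-01  1.58723057e-01  6.86114771e-03  1.41829813e+00
 -9.15103830e-05  1.28812692e+00]
```

>>> {"method": "carry_out", "body": {"rows": [[[17,12,0],-0.14,0],[[34,24,0],-0.28,0],[[50,36,0],-0.42,0],[[67,48,0],-0.56,0],[[84,60,0],-0.7,0],[[100,70,0],-0.84,0],[[117,82,0],-0.98,0],[[134,93,-6],-1.12,0]]}}

```text
clock: 2.6
ee_pos: [0.5498, -0.0021, 0.2792]
eef_rot: [0.225, 0.974, -0.0, -0.001]
ft_force: [0.6, -0.8, 0.3]
grip_width: 0.0002
```

>>> {"method": "carry_out", "body": {"rows": [[[0,0,0],-0.14,0],[[0,0,0],-0.28,0],[[0,0,0],-0.42,0],[[0,0,0],-0.56,0],[[0,0,0],-0.7,0],[[0,0,0],-0.84,0],[[0,0,0],-0.98,0],[[0,0,0],-1.12,0]]}}

```text
clock: 3.4
ee_pos: [0.5496, -0.0029, 0.2797]
eef_rot: [-0.327, 0.945, 0.0, -0.0]
ft_force: [0.9, -0.4, 0.7]
grip_width: -0.0001
```

```bash
python3 - <<'E'
from h import *
go((.55,0,.28),4.22)
print(r.read_state()["q"])
im=r.grab_frame("wrist");cv2.imwrite("pics/w1.png",im[:,:,::-1])
for q in("cam_axis","pin_top","push_face","pocket","fixture"):
    print(q,[(np.round(d["at"],4).tolist(),round(d["p"],2)) for d in r.mark_of(q,"wrist")][:3])
E
```

```text
clk 3.4 p [ 0.5496 -0.0029  0.2797] yaw -2.476 shift [-2.1  2.  -0.3] turn -0.41239941113887824 F [ 0.9 -0.4  0.7]
[-5.23969060e-03  3.18480303e-01  2.26542517e-01  1.47891387e+00
  3.96562956e-06 -6.71247625e-01]
cam_axis [([0.6311, 0.0825, 0.0374], 0.8)]
pin_top [([0.5899, 0.1047, 0.0747], 0.68)]
push_face [([0.5688, -0.0782, 0.0438], 0.59), ([0.59, -0.0336, 0.0243], 0.3)]
pocket [([0.6303, 0.0859, 0.0358], 0.56), ([0.4587, 0.0375, -0.0024], 0.22)]
fixture [([0.6029, 0.0066, 0.0004], 0.7)]
```

View pics/w1.png

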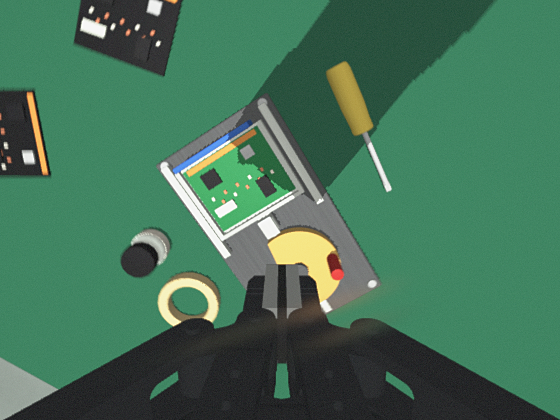

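```bash
cat >> h.py <<'E'
A=np.array([.6299,.0849]); PSI=1.206
u=np.array([np.cos(PSI),np.sin(PSI)]); v=np.array([-u[1],u[0]])
def fx(x,y): return A+u*(x-85)/1000+v*y/1000
def fing(th,gap):  # finger centre for pin angle th, distance gap (mm) from pin centre; tool yaw
    m=np.array([np.sin(th),-np.cos(th)])
    c=42*np.array([np.cos(th),np.sin(th)])-gap*m
    return A+(u*c[0]+v*c[1])/1000, PSI+th-np.pi/2+np.pi
E
python3 - <<'E'
from h import *
p,y=fing(1.46,30); print(p,y); go((*p,.10),y); go((*p,.045),y)
E
```

```text
[0.57882513 0.0774597 ] 4.236796326794897
clk 3.7 p [ 0.5496 -0.0029  0.2797] yaw -2.485 shift [-72.2  45.8 179.7] turn -0.43845702174952095 F [ 0.6  0.9 -0.1]
clk 3.7 p [ 0.5496 -0.0029  0.2797] yaw -2.485 shift [-72.2  45.8 234.7] turn -0.43845702174952095 F [ 0.6  0.9 -0.1]
```

>>> {"method": "carry_out", "body": {"rows": [[[-24,15,20],-0.14,0],[[-48,30,45],-0.28,0],[[-72,46,75],-0.44,0],[[-72,46,110],-0.44,0],[[-72,46,145],-0.44,0],[[-72,46,170],-0.44,0],[[-72,46,180],-0.44,0],[[-72,46,180],-0.44,0]]}}

```text
clock: 4.5
ee_pos: [0.5776, 0.0775, 0.0989]
eef_rot: [-0.522, 0.853, 0.0, -0.001]
ft_force: [0.0, 0.1, 0.7]
grip_width: -0.0001
```

```bash
python3 - <<'E'
from h import *
p,y=fing(1.46,30); go((*p,.045),y)
for n in("scene","side"):
    im=r.grab_frame(n)
    im=im[130:310,180:460] if n=="scene" else im[150:330,130:410]
    cv2.imwrite(f"pics/{n}2.png",cv2.resize(im[:,:,::-1],None,fx=2.5,fy=2.5,interpolation=2))
E
```

```text
clk 4.5 p [0.5776 0.0775 0.0989] yaw -2.043 shift [-0.6 -1.2 53.9] turn 0.003692191965439129 F [0.  0.1 0.7]
```

View pics/scene2.png

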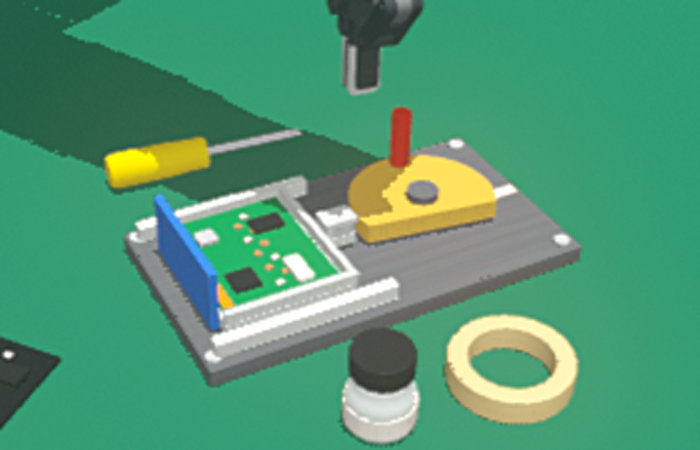

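View pics/side2.png

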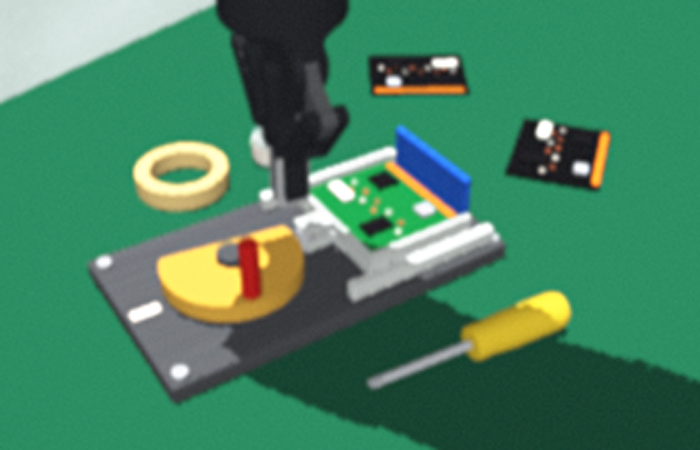

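>>> {"method": "carry_out", "body": {"rows": [[[0,-1,20],0,0],[[0,-1,40],0,0],[[0,-1,54],0,0],[[0,-1,54],0,0]]}}

```text
clock: 5.0
ee_pos: [0.579, 0.0771, 0.0456]
eef_rot: [-0.523, 0.853, 0.0, -0.0]
ft_force: [-1.0, 0.3, 1.1]
grip_width: 0.0002
```

```bash
cat >> h.py <<'E'
def path(seq,z):
    s,p,R=st()
    print("F",s["ft_force"].round(1),p.round(4))
    for th,g in seq:
        q,y=fing(th,g); d=R.T@(np.array([*q,z])-p)*1000
        t=(-(y-yaw(R))+np.pi)%(2*np.pi)-np.pi
        print(th,g,d.round(1),round(t,3))
E
python3 - <<'E'
from h import *
path([(1.46,24),(1.46,20),(1.46,18),(1.4,18),(1.3,18),(1.2,18)],.045)
E
```

```text
F [-1.   0.3  1.1] [0.579  0.0771 0.0456]
1.46 24 [-6.3  0.3  0.6] 0.004
1.46 20 [-10.3   0.3   0.6] 0.004
1.46 18 [-12.3   0.3   0.6] 0.004
1.4 18 [-14.8   1.3   0.6] 0.064
1.3 18 [-19.2   2.6   0.6] 0.164
1.2 18 [-23.7   3.5   0.6] 0.264
```

>>> {"method": "carry_out", "body": {"rows": [[[-4,0,0],0,0],[[-7,0,0],0,0],[[-10,0,0],0,0],[[-12,0,0],0,0],[[-15,1,0],0.06,0],[[-17,2,0],0.11,0],[[-19,3,0],0.16,0],[[-21,3,0],0.21,0]]}}

```text
clock: 5.8
ee_pos: [0.5858, 0.0972, 0.0459]
eef_rot: [-0.43, 0.903, -0.0, -0.0]
ft_force: [-3.6, -1.0, 1.2]
grip_width: 0.0003
```

```bash
python3 - <<'E'
from h import *
for n in("scene","side"):
    im=r.grab_frame(n)
    print([(np.round(d["at"],4).tolist(),round(d["p"],2)) for d in r.mark_of("pin_top",n)][:3])
    im=im[130:310,180:460] if n=="scene" else im[150:330,130:410]
    cv2.imwrite(f"pics/{n}3.png",cv2.resize(im[:,:,::-1],None,fx=2.5,fy=2.5,interpolation=2))
path([(1.25,18),(1.15,18),(1.05,18),(.95,18),(.85,18),(.75,18),(.65,18),(.55,18),(.45,18)],.045)
E
```

```text
[([0.5923, 0.112, 0.076], 0.84), ([0.4627, 0.0444, 0.0003], 0.75), ([0.7552, 0.0087, -0.0005], 0.43)]
[([0.5999, 0.1123, 0.0735], 0.94)]
F [-0.4 -0.1  1. ] [0.586  0.0973 0.0458]
1.25 18 [-0.2  0.2  0.8] 0.007
1.15 18 [-4.5  1.7  0.8] 0.107
1.05 18 [-8.9  2.9  0.8] 0.207
0.95 18 [-13.4   3.5   0.8] 0.307
0.85 18 [-18.    3.7   0.8] 0.407
0.75 18 [-22.5   3.5   0.8] 0.507
0.65 18 [-27.    2.8   0.9] 0.607
0.55 18 [-31.5   1.7   0.9] 0.707
0.45 18 [-35.8   0.1   0.9] 0.807
```

View pics/scene3.png

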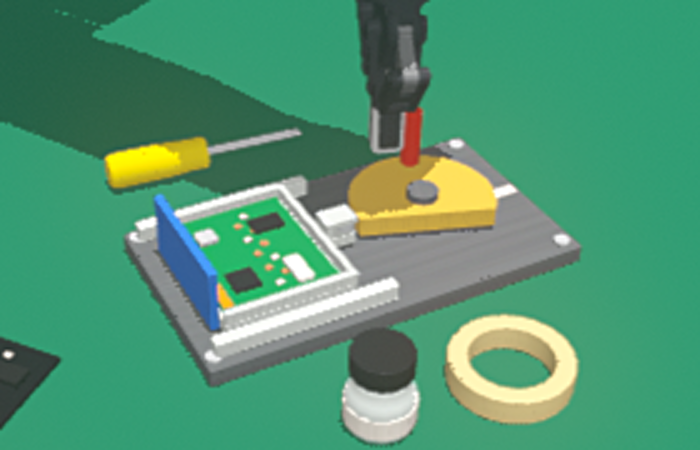

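View pics/side3.png

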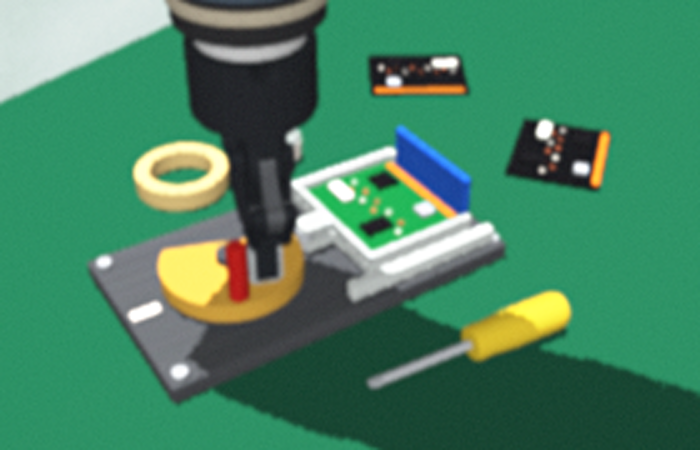

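>>> {"method": "carry_out", "body": {"rows": [[[-4,2,0],0.1,0],[[-9,3,0],0.2,0],[[-13,3,0],0.3,0],[[-18,4,0],0.4,0],[[-22,4,0],0.5,0],[[-27,3,0],0.6,0],[[-31,2,0],0.7,0],[[-36,0,0],0.8,0]]}}

```text
clock: 6.8
ee_pos: [0.6083, 0.1252, 0.0457]
eef_rot: [-0.044, 0.999, -0.0, -0.0]
ft_force: [-2.8, -2.8, 0.9]
grip_width: 0.0001
```

```bash
python3 - <<'E'
from h import *
for n in("scene","side"):
    im=r.grab_frame(n)
    for d in r.mark_of("pin_top",n)[:2]:
        a=np.array(d["at"])[:2]-A; print(n,np.round(d["at"],4),round(d["p"],2),"th",np.arctan2(a@v,a@u))
    im=im[130:310,180:460] if n=="scene" else im[150:330,130:410]
    cv2.imwrite(f"pics/{n}4.png",cv2.resize(im[:,:,::-1],None,fx=2.5,fy=2.5,interpolation=2))
path([(.45,18),(.37,18),(.29,18),(.21,18),(.13,18),(.05,18),(0,18),(-.05,18)],.045)
E
```

```text
scene [0.6221 0.1282 0.0746] 0.84 th 0.5430234812028122
side [0.6295 0.1267 0.0754] 0.72 th 0.3743654127025088
F [-1.  -1.5  0.4] [0.6087 0.1252 0.0457]
0.45 18 [0.3 0.  0.7] 0.009
0.37 18 [-3.1  1.3  0.7] 0.089
0.29 18 [-6.6  2.3  0.7] 0.169
0.21 18 [-10.2   3.    0.7] 0.249
0.13 18 [-13.8   3.4   0.7] 0.329
0.05 18 [-17.5   3.6   0.7] 0.409
0 18 [-19.7   3.5   0.7] 0.459
-0.05 18 [-22.    3.3   0.7] 0.509
```

View pics/scene4.png

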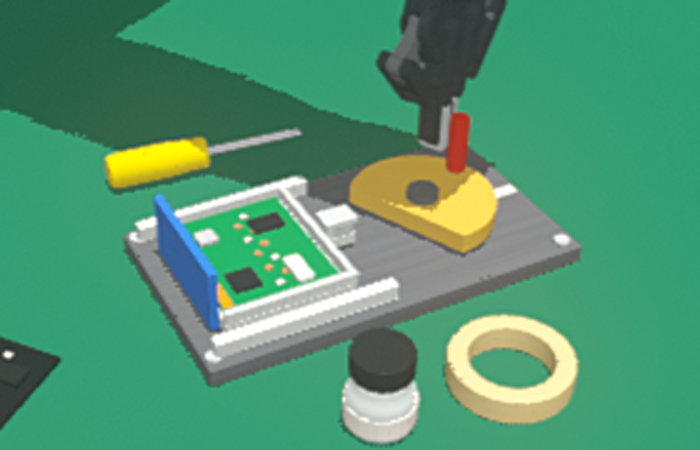

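View pics/side4.png

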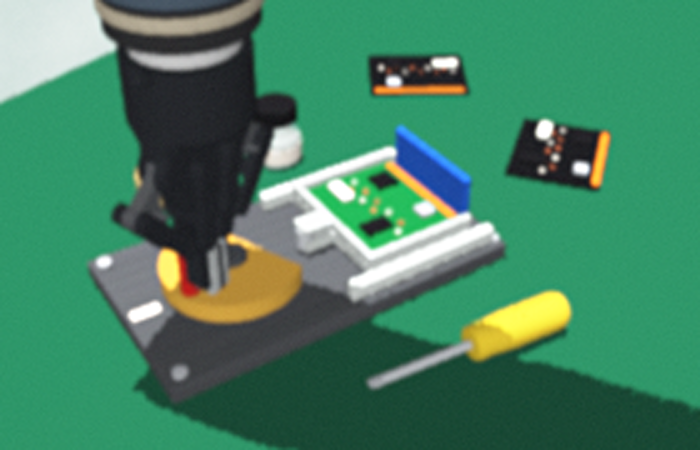

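>>> {"method": "carry_out", "body": {"rows": [[[-3,1,0],0.09,0],[[-7,2,0],0.17,0],[[-10,3,0],0.25,0],[[-14,3,0],0.33,0],[[-17,4,0],0.41,0],[[-20,4,0],0.46,0],[[-20,4,0],0.46,0],[[-20,4,0],0.46,0]]}}

```text
clock: 7.8
ee_pos: [0.6281, 0.1309, 0.0457]
eef_rot: [0.182, 0.983, 0.0, 0.0]
ft_force: [-0.3, 0.1, -0.3]
grip_width: 0.0
```

```bash
python3 - <<'E'
from h import *
for n in("scene","side"):
    im=r.grab_frame(n)
    for d in r.mark_of("pin_top",n)[:2]:
        a=np.array(d["at"])[:2]-A; print(n,np.round(d["at"],4),round(d["p"],2),"th",np.arctan2(a@v,a@u))
    im=im[130:310,180:460] if n=="scene" else im[150:330,130:410]
    cv2.imwrite(f"pics/{n}5.png",cv2.resize(im[:,:,::-1],None,fx=2.5,fy=2.5,interpolation=2))
path([(0,18),(0,33)],.045)
E
```

```text
side [ 6.018e-01  5.000e-04 -6.000e-04] 0.27 th -3.0981913888495995
F [-0.7 -0.2  0.2] [0.6282 0.131  0.0458]
0 18 [-0.  -0.4  0.8] -0.004
0 33 [15.  -0.5  0.8] -0.004
```

View pics/scene5.png

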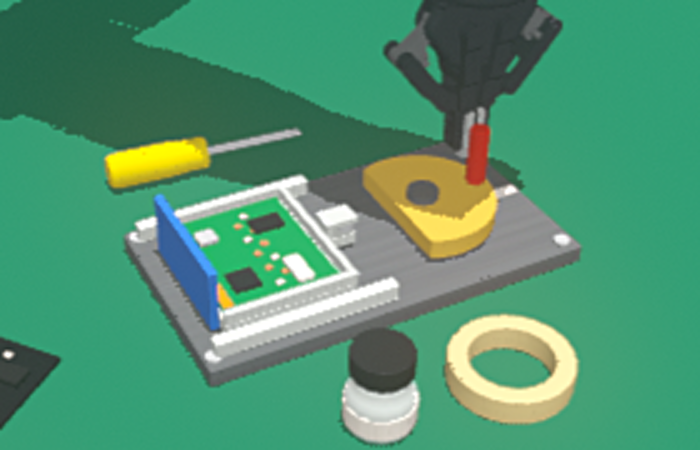

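View pics/side5.png

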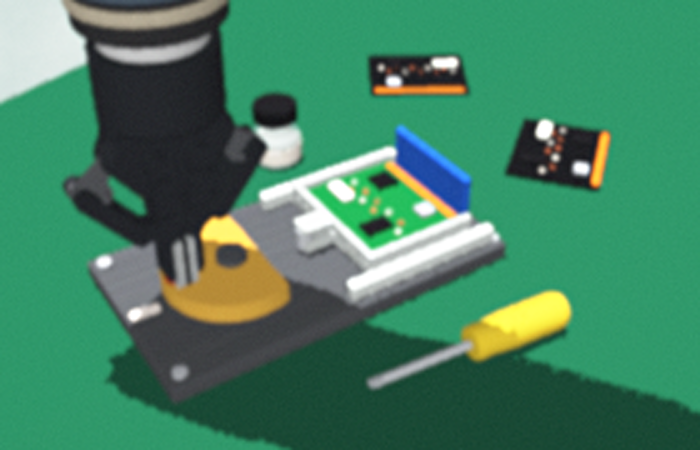

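>>> {"method": "carry_out", "body": {"rows": [[[6,0,0],0,0],[[15,0,0],0,0],[[20,0,-20],0,0],[[20,0,-60],0,0],[[20,0,-100],0,0],[[20,0,-130],0,0]]}}

```text
clock: 8.6
ee_pos: [0.6092, 0.1386, 0.1784]
eef_rot: [0.184, 0.983, 0.0, 0.001]
ft_force: [0.4, 0.7, -0.1]
grip_width: 0.0001
```

```bash
python3 - <<'E'
from h import *
for n in("scene","side"):
    im=r.grab_frame(n)
    for q in ("pin_top","cam_axis"):
      for d in r.mark_of(q,n)[:2]:
        a=np.array(d["at"])[:2]-A; print(n,q,np.round(d["at"],4),round(d["p"],2),"th",np.arctan2(a@v,a@u))
    im=im[130:310,180:460] if n=="scene" else im[150:330,130:410]
    cv2.imwrite(f"pics/{n}6.png",cv2.resize(im[:,:,::-1],None,fx=2.5,fy=2.5,interpolation=2))
p=fx(-91-35,0); print(p); print(r.read_state()["q"])
go((*p,.16),PSI+np.pi)
E
```

```text
scene pin_top [0.6441 0.1216 0.0757] 0.66 th -0.0043844373702496145
scene cam_axis [0.6328 0.0877 0.0327] 0.77 th -0.438143896659957
scene cam_axis [ 0.5874 -0.0357  0.0228] 0.66 th -3.115611759261908
side pin_top [0.6449 0.1247 0.0723] 0.93 th 0.004374584827041935
side cam_axis [0.6294 0.0853 0.0357] 0.8 th 1.260851711366298
[ 0.55462384 -0.11221545]
[ 2.23324229e-01  4.89905955e-01  2.15969983e-01  1.29859535e+00
 -4.97233499e-06  5.92845508e-01]
clk 8.9 p [0.6087 0.1382 0.1745] yaw 2.772 shift [ -40.1 -253.1   14.7] turn -1.5755219741322977 F [ 0.1  0.1 -0.3]
```

View pics/scene6.png

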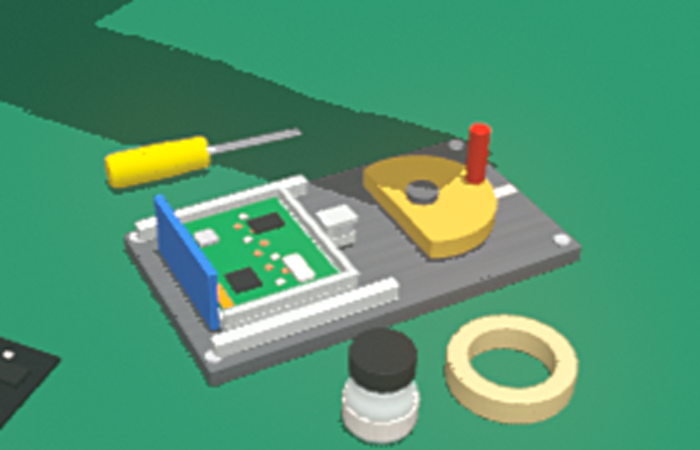

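View pics/side6.png

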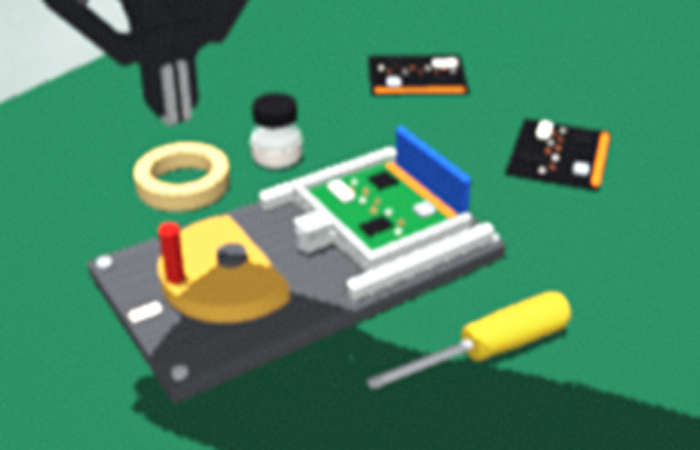

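>>> {"method": "carry_out", "body": {"rows": [[[-6,-32,0],-0.14,0],[[-12,-64,0],-0.28,0],[[-18,-96,0],-0.42,0],[[-24,-128,0],-0.56,0],[[-30,-160,0],-0.7,0],[[-36,-192,0],-0.84,0],[[-40,-224,0],-0.98,0],[[-40,-253,0],-1.12,0]]}}

```text
clock: 9.7
ee_pos: [0.5542, -0.1134, 0.1743]
eef_rot: [-0.369, 0.929, 0.001, -0.001]
ft_force: [0.2, -0.8, 0.1]
grip_width: 0.0
```

>>> {"method": "carry_out", "body": {"rows": [[[0,0,0],-0.14,0],[[0,0,0],-0.28,0],[[0,0,0],-0.42,0],[[0,0,0],-0.46,0]]}}

```text
clock: 10.1
ee_pos: [0.5545, -0.112, 0.1743]
eef_rot: [-0.571, 0.821, 0.001, -0.001]
ft_force: [-0.5, -0.1, -0.2]
grip_width: -0.0003
```

```bash
python3 - <<'E'
from h import *
im=r.grab_frame("side");P=[(np.round(d["at"],4),round(d["p"],2)) for d in r.mark_of("push_face","side")];print(P)
im=r.grab_frame("scene");P=[(np.round(d["at"],4),round(d["p"],2)) for d in r.mark_of("push_face","scene")];print(P)
cv2.imwrite("pics/s7.png",cv2.resize(im[130:310,180:460,::-1],None,fx=2.5,fy=2.5))
p=fx(-91-35,0); go((*p,.038),PSI+np.pi)
E
```

```text
[(array([ 0.5669, -0.0809,  0.037 ]), 0.61)]
[(array([ 0.5666, -0.0783,  0.0399]), 0.72)]
clk 10.3 p [ 0.5549 -0.112   0.1749] yaw -1.933 shift [  0.3  -0.  136.9] turn 0.0026167628188877856 F [-0.6 -0.6  0.2]
```

View pics/s7.png

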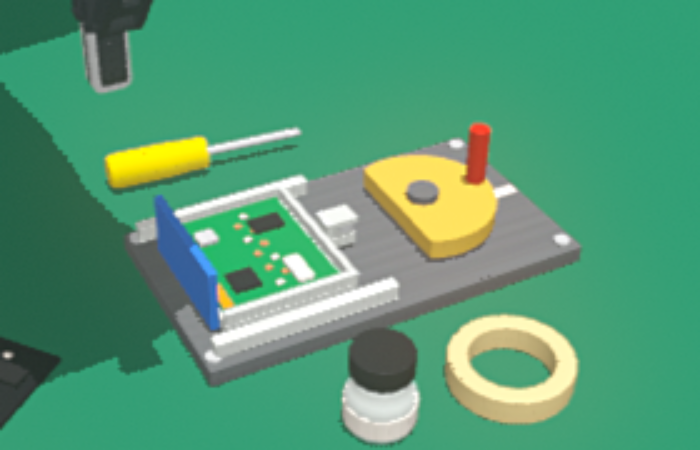

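>>> {"method": "carry_out", "body": {"rows": [[[0,0,40],0,0],[[0,0,80],0,0],[[0,0,110],0,0],[[0,0,130],0,0],[[0,0,137],0,0],[[0,0,137],0,0]]}}

```text
clock: 10.9
ee_pos: [0.5548, -0.1119, 0.038]
eef_rot: [-0.569, 0.823, 0.001, -0.001]
ft_force: [0.9, 0.3, 0.7]
grip_width: 0.0
```

```bash
python3 - <<'E'
from h import *
im=r.grab_frame("scene")
cv2.imwrite("pics/s8.png",cv2.resize(im[130:310,180:460,::-1],None,fx=2.5,fy=2.5))
p=fx(-91-11,0); go((*p,.038),PSI+np.pi)
E
```

```text
clk 10.95 p [ 0.5555 -0.1121  0.0391] yaw -1.932 shift [-23.6   0.7   1.1] turn 0.0036782491329638844 F [ 0.3 -0.3 -0.3]
```

View pics/s8.png

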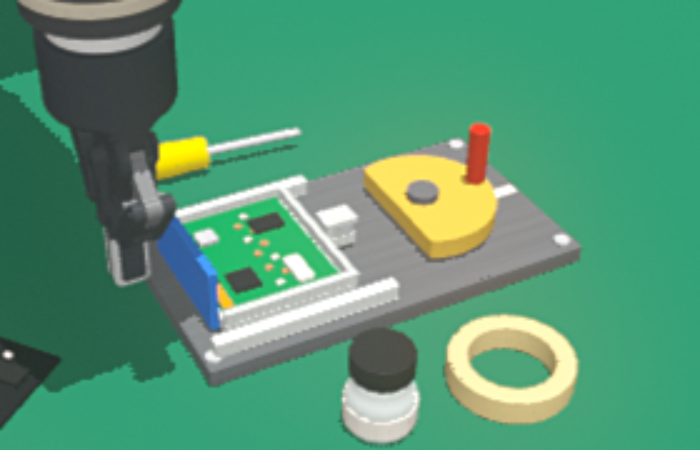

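>>> {"method": "carry_out", "body": {"rows": [[[-6,0,0],0,0],[[-12,0,0],0,0],[[-16,0,0],0,0],[[-19,0,0],0,0],[[-22,0,0],0,0],[[-24,0,0],0,0],[[-26,0,0],0,0],[[-28,0,0],0,0]]}}

```text
clock: 11.75
ee_pos: [0.5653, -0.086, 0.0388]
eef_rot: [-0.569, 0.822, -0.0, -0.0]
ft_force: [-1.6, -2.1, 3.0]
grip_width: -0.0002
```

>>> {"method": "carry_out", "body": {"rows": [[[-2,0,0],0,0],[[-4,0,0],0,0],[[-6,0,0],0,0],[[-8,0,0],0,0],[[-10,0,0],0,0],[[-12,0,0],0,0],[[-14,0,0],0,0],[[-16,0,0],0,0]]}}

```text
clock: 12.55
ee_pos: [0.571, -0.0708, 0.0387]
eef_rot: [-0.569, 0.822, -0.0, -0.0]
ft_force: [-1.4, -2.8, 2.1]
grip_width: 0.0
```

```bash
python3 - <<'E'
from h import *
for n in("side","scene"):
    im=r.grab_frame(n);print([(np.round(d["at"],4),round(d["p"],2)) for d in r.mark_of("pocket",n)])
    im=im[130:310,180:460] if n=="scene" else im[150:330,130:410]
    cv2.imwrite(f"pics/{n}9.png",cv2.resize(im[:,:,::-1],None,fx=2.5,fy=2.5))
p=fx(-59-11,0); go((*p,.038),PSI+np.pi); print(fx(-42,0),fx(-10,0))
E
```

```text
[(array([ 0.5901, -0.0206,  0.0251]), 0.89)]
[(array([ 0.7248, -0.0692, -0.0023]), 0.58)]
clk 12.75 p [ 0.5709 -0.0707  0.0386] yaw -1.931 shift [-11.4   0.4   0.6] turn 0.004465782859452538 F [ 0.2  0.6 -0.6]
[ 0.5845916  -0.03374295] [ 0.59600789 -0.00384866]
```

View pics/scene9.png

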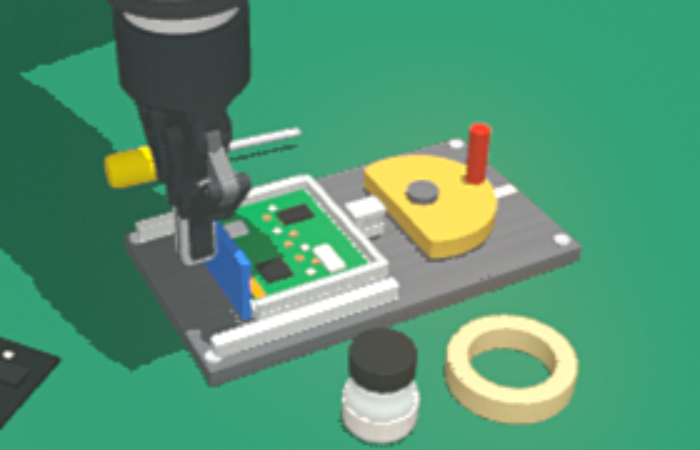

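View pics/side9.png

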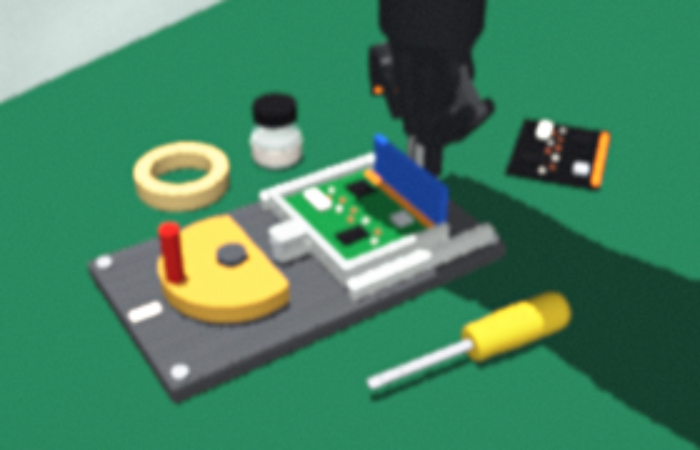

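>>> {"method": "carry_out", "body": {"rows": [[[-2,0,0],0,0],[[-4,0,0],0,0],[[-6,0,0],0,0],[[-8,0,0],0,0],[[-9,0,0],0,0]]}}

```text
clock: 13.25
ee_pos: [0.5741, -0.0623, 0.0386]
eef_rot: [-0.569, 0.822, 0.0, -0.0]
ft_force: [-1.8, -2.2, -0.3]
grip_width: 0.0003
```

>>> {"method": "carry_out", "body": {"rows": [[[-1,0,0],0,0],[[-1.5,0,0],0,0]]}}

```text
clock: 13.45
ee_pos: [0.5745, -0.0611, 0.0386]
eef_rot: [-0.569, 0.822, 0.0, -0.0]
ft_force: [-0.9, -2.7, -1.1]
grip_width: -0.0001
```

>>> {"method": "carry_out", "body": {"rows": [[[-0.5,0,0],0,0],[[-1,0,0],0,0]]}}

```text
clock: 13.65
ee_pos: [0.5747, -0.0606, 0.0387]
eef_rot: [-0.569, 0.823, -0.0, -0.0]
ft_force: [-3.9, -8.1, -0.1]
grip_width: 0.0
```

>>> {"method": "carry_out", "body": {"rows": [[[-0.3,0,0],0,0],[[-0.6,0,0],0,0]]}}

```text
clock: 13.85
ee_pos: [0.5748, -0.0606, 0.0387]
eef_rot: [-0.569, 0.823, -0.001, -0.001]
ft_force: [-5.5, -11.0, 2.1]
grip_width: 0.0002
```

```bash
python3 - <<'E'
from h import *
for n in("side","scene"):
    im=r.grab_frame(n);print([(np.round(d["at"],4),round(d["p"],2)) for d in r.mark_of("pocket",n)])
    print([(np.round(d["at"],4),round(d["p"],2)) for d in r.mark_of("board",n)])
    im=im[130:310,180:460] if n=="scene" else im[150:330,130:410]
    cv2.imwrite(f"pics/{n}10.png",cv2.resize(im[:,:,::-1],None,fx=2.5,fy=2.5))
p=fx(-59-11,0); go((*p,.038),PSI+np.pi); print(fx(-42,0),fx(-10,0))
E
```

```text
[(array([ 0.5972, -0.0069,  0.026 ]), 0.85)]
[(array([ 0.5229, -0.2273,  0.0015]), 0.72), (array([ 0.5987, -0.0027,  0.021 ]), 0.55)]
[(array([0.6322, 0.0856, 0.0281]), 0.33)]
[(array([ 0.7067, -0.2749, -0.0024]), 0.98), (array([ 0.5227, -0.2256,  0.0018]), 0.75), (array([ 0.5965, -0.0073,  0.0225]), 0.69)]
clk 14.15 p [ 0.5747 -0.0606  0.0387] yaw -1.932 shift [-0.6  0.4  0.7] turn 0.0034801504867889577 F [-4.8 -9.   0.7]
[ 0.5845916  -0.03374295] [ 0.59600789 -0.00384866]
```

View pics/scene10.png

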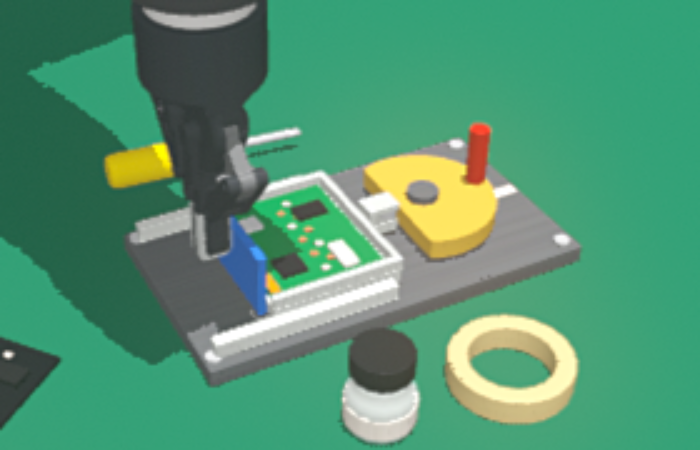

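View pics/side10.png

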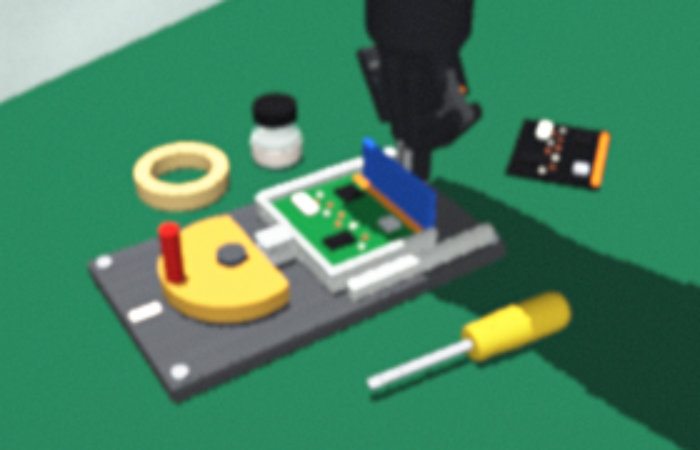

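>>> {"method": "carry_out", "body": {"rows": [[[6,0,0],0,0],[[20,0,0],0,0],[[35,0,0],0,0],[[38,0,-30],0,0],[[38,0,-80],0,0],[[38,0,-130],0,0],[[38,0,-160],0,0],[[38,0,-160],0,0]]}}

```text
clock: 14.95
ee_pos: [0.5635, -0.0966, 0.2035]
eef_rot: [-0.569, 0.823, -0.002, 0.003]
ft_force: [0.7, 0.4, -0.5]
grip_width: -0.0
```

```bash
python3 - <<'E'
from h import *
for n in("side","scene"):
    im=r.grab_frame(n)
    for q in("pocket","push_face","pin_top","board","flux_jar","tape_roll","driver"): print(n,q,[(np.round(d["at"],4).tolist(),round(d["p"],2)) for d in r.mark_of(q,n)])
    im=im[130:310,180:460] if n=="scene" else im[150:330,130:410]
    cv2.imwrite(f"pics/{n}11.png",cv2.resize(im[:,:,::-1],None,fx=2.5,fy=2.5))
print("home push_face",fx(-59,0)); go((0,0,0))
E
```

```text
side pocket [([0.5986, -0.0052, 0.0259], 0.91)]
side push_face [([0.5791, -0.0556, 0.0365], 0.96)]
side pin_top [([0.6507, 0.1253, 0.0726], 0.84)]
side board [([0.596, -0.0016, 0.022], 0.94), ([0.7075, -0.2731, -0.0015], 0.8), ([0.5229, -0.2212, 0.0008], 0.68)]
side flux_jar [([0.7221, -0.0744, -0.0007], 0.8)]
side tape_roll [([0.7598, 0.0115, 0.001], 0.6), ([0.5757, -0.0516, 0.0371], 0.32)]
side driver [([0.4636, 0.0393, 0.0012], 0.79)]
scene pocket []
scene push_face [([0.5816, -0.0514, 0.0418], 0.62)]
scene pin_top [([0.6405, 0.1235, 0.0737], 0.92)]
scene board [([0.598, -0.0028, 0.0236], 0.91), ([0.5215, -0.2285, 0.002], 0.74), ([0.7049, -0.2738, -0.0017], 0.67)]
scene flux_jar [([0.7189, -0.0696, -0.0024], 0.56)]
scene tape_roll [([0.7562, 0.0074, -0.0011], 0.95)]
scene driver [([0.4595, 0.0429, 0.0033], 0.76)]
home push_face [ 0.5785267  -0.04962429]
clk 15.75 p [ 0.5618 -0.0952  0.1987] yaw -1.931 shift [109.2 559.3 198.7] turn None F [ 0.2  0.5 -0.1]
```

View pics/scene11.png

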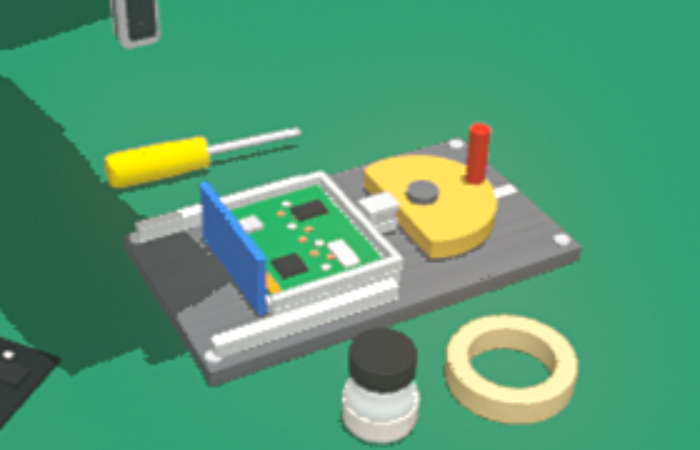

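View pics/side11.png

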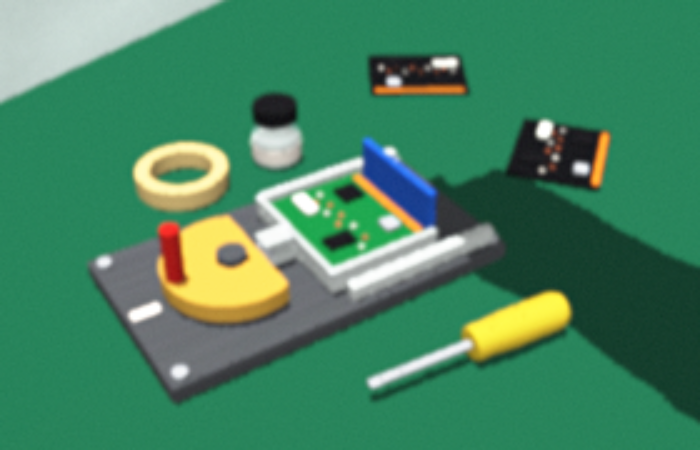

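```bash
python3 - <<'E'
from h import *
for n in("scene","side"):
    a=cv2.imread(f"pics/{n}0.png",0).astype(np.float32); b=cv2.cvtColor(r.grab_frame(n),cv2.COLOR_RGB2GRAY).astype(np.float32)
    c=r.get_calibration(n)
    def pr(x,y,z=.031):
        X=np.array(c["R"])@np.array([*fx(x,y),z])+np.array(c["t"]); return np.array([c["fx"]*X[0]/X[2]+c["cx"],c["fy"]*X[1]/X[2]+c["cy"]])
    # warp both to a rectified top view of board at 1 mm/px*4 via homography
    S=4
    src=np.float32([pr(-85,-48),pr(35,-48),pr(35,48),pr(-85,48)]); dst=np.float32([[0,0],[120*S,0],[120*S,96*S],[0,96*S]])
    H=cv2.getPerspectiveTransform(src,dst)
    wa=cv2.warpPerspective(a,H,(120*S,96*S));wb=cv2.warpPerspective(b,H,(120*S,96*S))
    t=wa[12*S:84*S,15*S:75*S]
    m=cv2.matchTemplate(wb,t,cv2.TM_CCOEFF_NORMED);_,s,_,l=cv2.minMaxLoc(m)
    print(n,s,(l[0]/S-15,l[1]/S-12))
E
```

```text
scene 0.9933966994285583 (32.0, 0.25)
side 0.9951600432395935 (32.0, 0.25)
```

The image match puts the travel at 32.0 mm in both views, so I'm handing the job in.

```bash
python3 - <<'E'
from bench import r
print(r.job_done())
E
```

```text
the job is handed in; nothing more can be done
None
```

The cam is at its low point, the carriage is fully home, and the arm is clear of everything. I handed the job in at about 16 s of the 54 s allowed; `job_done` gives no verdict.

**What I did:** With the gripper shut, I pushed the red pin round from about 1.46 rad to about 0, with no more than about 4 N read at the wrist. I backed off, came down behind the blue plate and pushed it forward until it met the stop. The push took about 3 N, rising to about 12 N at the stop. I then retreated and lifted away.

**Last checks:**
- **Cam:** Straight after turning, both fixed cameras put the pin within 0.01 rad of the index mark. In the last pictures the readings spread to about ±0.1 rad, which is detector noise well inside 0.35 rad.
- **Carriage:** Matching the board's image before and after gave 32.0 mm of travel in both views. The push-plate detections alone disagreed slightly, at about 30 mm. I trust the image match, because the force rise at the stop agrees with it.
- **Board and bystanders:** The board shows flat in its tray. The jar, tape roll and screwdriver read within about 5 mm of where they started, which is within the detectors' error.

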